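# Tip the coin album over onto its felt pad

## Task

On the coin dealer's stall, tip the standing red album over where it stands by pushing it high up on its cover, so that it falls flat onto its green felt pad with the coin medallion facing up. Then push the lying album along the felt until its top edge rests snugly against the brass rail at the end of the pad, lying straight and between the pad's white side lines. Only push with the fingers, never lift or carry the album, and leave the blue album standing and the other goods where they are.

Things in the scene. Friction and masses are not known exactly. Their poses are not given: they have to be found in the camera images.
- red_album: the red coin album, a rigid block 36 mm thick (its x) x 110 mm wide (its y) x 150 mm tall (its z), about 0.35 kg, loose, standing upright on the near end of the green pad. Origin at the centre of its underside; z up while standing. Its cover with a round silver and brass medallion faces -x (towards the robot); pushed over towards its +x it tips about its lower +x edge and then lies with its z along the pad's +x and the cover up
- red_album_center (a point): centre of the red album (75 mm above the origin, along its z)
- red_album_top (a point): centre of the red album's top face (150 mm along its z); this face must meet the brass rail
- red_album_foot (a point): middle of the red album's lower far edge, about which it tips (18 mm along its x from the origin)
- green_pad: the green felt pad, fixed, flush with the table, with thin white border lines; 230 mm long (its x, from -135 to +95 mm) x 170 mm wide (its y). Origin on the table surface in the middle of the width; its x points from the standing album to the brass rail, z up. The album stands with its centre about 98 to 118 mm on the -x side of the origin, nearly square to the pad (within 0.08 rad), and once tipped leaves a gap of about 20 to 60 mm to the rail
- green_pad_stop (a point): middle of the near face of the fixed brass rail at the +x end of the green pad (95 mm from the pad's origin, 7 mm above the table); the rail is 170 mm long across the pad, 14 mm high and 10 mm thick
- blue_album: a blue album of the same size standing on the near end of the grey pad: to be left standing. Origin at the centre of its underside, z up
- grey_pad: a grey felt pad with brass rail, same sizes and frame as the green one, fixed; not to be used
- card_bundle_a_center (a point): centre of a bundle of white coin cards, 50 x 50 x 54 mm tall, loose; bystander
- card_bundle_b_center (a point): centre of a bundle of white coin cards, 50 x 50 x 36 mm tall, loose; bystander
- coin_tube_center (a point): centre of a blue coin tube, 30 mm across, 70 mm tall, standing loose between the two pads; bystander
- loupe: a black loupe, 36 mm across, 40 mm tall, loose, origin under its centre; bystander
- coin_dish: a glass dish of coins, 100 mm across, 30 mm tall, loose, origin under its centre; bystander
- watch_box: a dark wooden watch box, 80 x 60 x 35 mm, loose, origin under its centre; bystander
Things that resemble listed ones, but are neither listed nor needed, are in the scene too. Leave any turquoise look-alike of the red_album alone.

How it is judged:
By the outcome, as a careful person would: the job done as asked, in the order asked, and still so for the second after the job is handed in, with the robot touching nothing.
It also fails if it takes over 58 s, if anything falls off the work surface, if the arm or the gripper's body presses on something with over 40 N, if the wrist force passes 120 N, or if a joint passes its speed limit or range.

## Robot

A 6-joint arm with a two-finger parallel gripper is mounted at the origin on the work surface. World frame = base frame: x ahead of the robot, y to its left, z up, the work surface at z = 0. Lengths are in mm, angles in rad, forces in N, time in s.
With the tool pointing down it reaches from about 250 to 725 mm from the base axis. Payload 9.7 kg.
Tool frame: the origin (TCP) lies at the very end of the fingers, on their centre line; the grasp point (between the pads) lies 19 mm behind it; z points along the fingers, y is the line along which they close (so a half turn about z gives the same grasp; the last joint's range is limited). The gripper opens to 85 mm and grips with 20 to 120 N. Pads are 22 mm wide; open, the fingers measure 114 mm over their backs; the gripper's body (76 mm by 85 mm) begins 54 mm behind the grasp point. The pads swing forward as they close: fully open they stand 13 mm farther back than shut.
Start: joints at [1.137, 0.087, 0.176, 1.66, 0, 1.571], TCP at [231.174, 499.055, 231.284] pointing down, gripper open.
Joint ranges: [-3.13, 3.13], [-0.85, 1.81], [-1.15, 1.24], [-2.2, 2.28], [-1.44, 1.52], [-3.14, 3.14]. Speed limits (rad/s): [2.22, 2.22, 2.57, 3.14, 3.14, 3.14].

## Interface

Orientations are given as a unit quaternion [x, y, z, w].
In Python, from station import sense, read_camera, close_job gives the robot as it stands.
- The arm moves only by the tool arm_command, never from a script. Its argument "moves" is one flat list of numbers, 5 for each row, row after row: the shift along the world's x, y, z in mm, then the turn about the world's z in degrees, then the closure, from 0 (fully open) to 1 (shut). In form: [x, y, z, spin, gripper, x, y, z, spin, gripper, ...]. A call has 1 to 20 rows; each row shifts and turns the commanded pose from where the row before left it; what a row does not reach is not made up. A row lasts 1/8 s, in which the tool goes at most 62.5 mm and 10.7 degrees, less where a joint would pass 70% of its speed; a pose out of reach is approached as far as the arm can. A call is refused whole if a number of a shift passes 62.5 or a number of a turn 10.7, either way. A call with a gripper value outside its range is refused whole. The fingers move at their own pace and stop on an object; the grip force is fixed at half the most. Time passes only in rows, so rows that do not move let the fingers close. It gives the time, the measured TCP pose, the force, the opening and the grip force at its end, in the units of the state.
- sense(): the state, without advancing time (a new reading comes with each control period).
- read_camera(name): name is "scene" or "side" or "wrist"; returns a dict with "color" (400x640x3 uint8, blue, green, red), "z_map" (400x640 float32, mm along the optical axis (not along the pixel's ray), 0 where there is no reading), "fovy" (degrees; the focal length in pixels is half the picture's height over the tangent of half this angle, whatever the lens; pixels are square), "cx", "cy" (the principal point, pixels), "camera_from_world" (4x4, takes a point from world to camera coordinates). Camera axes: x right, y up, looking along -z (the intrinsics and any distortion apply to the point x, -y, -z); pixel columns grow to the right and rows downward; lengths in mm; the calibration is good to about 2 mm. A picture is of the moment at which its call begins.
- close_job(): hands the job in; it is judged then, once.
The state is a dict: "t": time; "joints": joint angles; "joint_velocities": joint speeds; "effort": joint torques, N m; "ee_pos": TCP position; "orientation": TCP orientation; "contact_force": force on the tool from outside, world axes, zero at the start; "moment": the same for the moment, N m; "opening": finger opening in mm; "finger_force": force on a finger pad.
Only numpy, scipy, OpenCV 4.12 (cv2) and the standard library are available. Lean on these libraries where they do the work, as an engineer would, in place of code of your own. Each camera call takes 0.05 s, during which the arm holds its last target. There are 200 camera calls.

## Working session

There is one attempt and no reset: what is moved stays moved. The work goes in short steps, Python scripts to look and compute and a tool call to move; the robot and the scene stay as the last step left them, time stands still between calls to the robot, and variables do not carry over. Pictures are saved under pics/ and viewed, at most 10 in all, crops included, and the job is handed in when it is done.

Besides the shell and the picture viewer there is one more tool, called after ">>>" by a JSON object that holds its "name" and its "arguments". arm_command: Moves the arm, as the interface text tells. Its arguments: {"type":"object","properties":{"moves":{"type":"array"}},"required":["moves"]}

```bash
mkdir -p pics; cat > h.py <<'E'
import numpy as np, cv2
from station import sense, read_camera, close_job
def cloud(d):
    h,w=d['z_map'].shape; f=h/2/np.tan(np.radians(d['fovy'])/2)
    u,v=np.meshgrid(np.arange(w),np.arange(h)); z=d['z_map']
    P=np.stack([(u-d['cx'])*z/f,-(v-d['cy'])*z/f,-z,np.ones_like(z)],-1)
    W=P@np.linalg.inv(d['camera_from_world']).T
    W=W[...,:3]; W[z<=0]=np.nan
    return W
E
python3 - <<'E'
from h import *
d=read_camera('scene'); e=read_camera('side')
for n,x in(('scene',d),('side',e)):
    cv2.imwrite(f'pics/{n}0.png',x['color']); np.savez(f'{n}0.npz',c=x['color'],W=cloud(x)); print({k:v for k,v in x.items() if k not in('color','z_map','camera_from_world')})
s=sense(); print(s['orientation'],s['contact_force'],s['opening'],s['t'])
E
```

```text
{'fovy': 51.60313405088899, 'cx': 315.1738260298376, 'cy': 202.45822144055293}
{'fovy': 56.90702707857745, 'cx': 323.95070090589604, 'cy': 203.88750032359778}
[ 2.15196658e-01  9.76570552e-01 -5.83398146e-04 -1.18811392e-04] [-0.21039239  0.88873855 -0.21800232] 85.63945700336296 0.1
```

View pics/scene0.png

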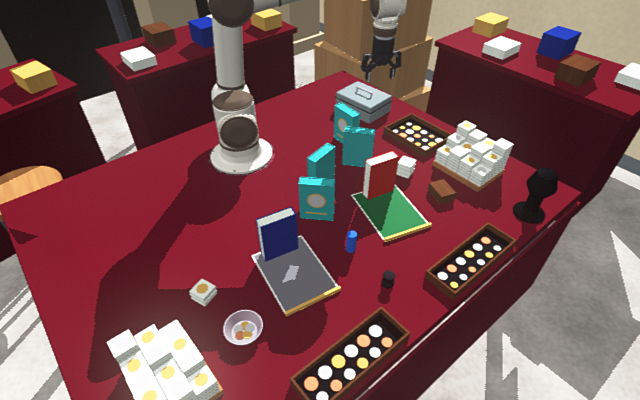

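View pics/side0.png

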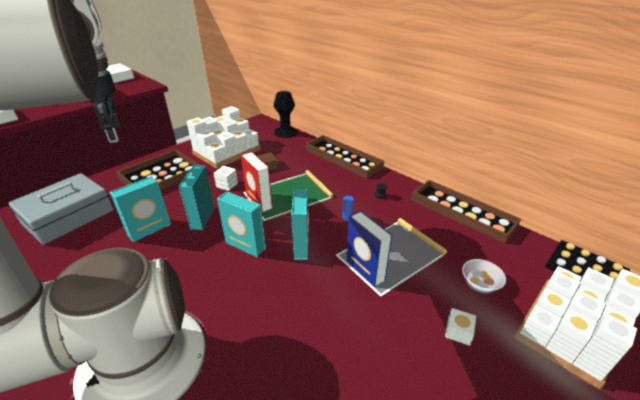

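The scene view shows the red album at about (380,175), standing on the green pad. The pad's rail runs from (385,238) to (430,222), and turquoise look-alikes stand nearer the robot. The side view shows the red album at (257,182). Next I measure.

```bash
python3 - <<'E'
from h import *
for n in('scene','side'):
    D=np.load(n+'0.npz'); W=D['W']; c=D['c']; hsv=cv2.cvtColor(c,cv2.COLOR_BGR2HSV); H,S,V=[hsv[...,i].astype(int) for i in range(3)]
    m=(H>50)&(H<80)&(S>100)&(abs(W[...,2])<10)
    k,l,st,ce=cv2.connectedComponentsWithStats(m.astype(np.uint8)); i=1+np.argmax(st[1:,4]); p=W[l==i]
    print(n,'green',len(p),p.mean(0),cv2.minAreaRect(p[:,:2].astype(np.float32)),cv2.boxPoints(cv2.minAreaRect(p[:,:2].astype(np.float32))).round())
    ctr=p.mean(0)
    near=(np.hypot(W[...,0]-ctr[0],W[...,1]-ctr[1])<170)
    m=near&((H<8)|(H>172))&(S>120)&(W[...,2]>15)
    q=W[m]; print('red',len(q),np.nanmin(q,0),np.nanmax(q,0))
    m=near&(W[...,2]>135)&(W[...,2]<165); q=W[m]; print('top',len(q),q.mean(0),cv2.minAreaRect(q[:,:2].astype(np.float32)),cv2.boxPoints(cv2.minAreaRect(q[:,:2].astype(np.float32))).round())
    m=near&(H>18)&(H<32)&(S>120)&(V>90)&(W[...,2]>3)&(W[...,2]<25); q=W[m]; print('brass',len(q),q.mean(0),cv2.boxPoints(cv2.minAreaRect(q[:,:2].astype(np.float32))).round() if len(q) else '')
    # other objects heights near
    g=near&(W[...,2]>20); k,l,st,ce=cv2.connectedComponentsWithStats(g.astype(np.uint8))
    for i in range(1,k):
        if st[i,4]>15: a=W[l==i]; print(' obj',st[i,4],a.min(0).round(),a.max(0).round(),c[l==i].mean(0).round())
E
```

```text
scene green 1784 [594.38495611 209.55634361   1.61197245] ((577.8736572265625, 217.86216735839844), (158.32211303710938, 215.82997131347656), 73.07789611816406) [[452. 174.]
 [658. 111.]
 [704. 262.]
 [498. 325.]]
red 815 [473.51106489 190.93311042  15.07208364] [527.20809233 308.76447403 153.04689373]
top 344 [499.98977041 247.87896019 146.88591334] ((497.5281066894531, 251.55929565429688), (112.49969482421875, 42.76237487792969), 76.67649841308594) [[464. 202.]
 [505. 192.]
 [531. 301.]
 [490. 311.]]
brass 57 [697.13770238 173.56087877  11.22624667] [[659. 104.]
 [678.  99.]
 [725. 255.]
 [706. 261.]]
 obj 1183 [465. 191.  20.] [527. 309. 154.] [ 91.  94. 149.]
side green 1061 [598.43297481 206.45236273   2.37799026] ((581.8291015625, 216.14981079101562), (153.35638427734375, 219.2737274169922), 73.48580932617188) [[455. 174.]
 [665. 111.]
 [709. 259.]
 [499. 321.]]
red 406 [466.20910432 199.37647666  15.47397112] [523.69290789 312.56093521 153.54049425]
top 353 [492.11448061 245.42644125 147.59724931] ((495.9674987792969, 252.5078125), (114.01303100585938, 37.86639404296875), 78.48339080810547) [[466. 200.]
 [503. 193.]
 [526. 305.]
 [489. 312.]]
brass 82 [690.63023416 174.15890751  11.5486872 ] [[666. 103.]
 [675. 100.]
 [720. 258.]
 [711. 261.]]
 obj 1158 [466. 194.  20.] [524. 313. 154.] [134. 144. 195.]
```

```bash
python3 - <<'E'
from h import *
for n in('scene','side'):
    D=np.load(n+'0.npz'); W=D['W']; c=D['c']
    x,y,z=W[...,0],W[...,1],W[...,2]
    g=(x>200)&(x<620)&(y>60)&(y<480)&(z>25)&(z<180)
    k,l,st,ce=cv2.connectedComponentsWithStats(g.astype(np.uint8))
    for i in range(1,k):
        if st[i,4]>40: a=W[l==i]; print(n,st[i,4],ce[i].round(),a.min(0).round(),a.max(0).round(),np.median(c[l==i],axis=0))
    # occupancy in album frame behind cover
    t=np.radians(-12.7); X=(x-496.5)*np.cos(t)+(y-252)*np.sin(t); Y=-(x-496.5)*np.sin(t)+(y-252)*np.cos(t)
    b=(z>60)&(z<200)&(abs(Y)<90)&(X<0)&(X>-200)
    print(np.histogram(X[b],np.arange(-200,1,10))[0])
E
```

```text
scene 2644 [371. 155.] [200. 191.  25.] [527. 437. 155.] [112. 111. 112.]
scene 802 [322. 162.] [316.  61.  27.] [374. 179. 155.] [96. 95. 41.]
[ 69 118 119 118 109 121  98  35   0   0   0   0   0   0   0   0   0   2
  92 101]
side 3036 [246. 204.] [313.  61.  25.] [524. 313. 154.] [167. 171.  93.]
side 1404 [196. 193.] [276. 258.  25.] [384. 355. 154.] [109.  110.5  46. ]
side 295 [224. 174.] [451. 374.  25.] [515. 438.  58.] [227. 236. 230.]
side 899 [152. 199.] [200. 348.  25.] [251. 390. 153.] [112. 115.  47.]
[153 120 113 117 103  93  78  20   0   0   0   0   0   0   0   0   0   6
 462 142]
```

>>> {"name": "arm_command", "arguments": {"moves": [26,-29,0,1.5,0.4,27,-29,0,1.5,0.4,27,-29,0,1.5,0.4,27,-30,0,1.5,0.4,27,-29,0,1.5,0.4,26,-29,0,1.5,0.4,26,-30,0,1.5,0.4,26,-30,0,1.5,0.4,0,0,0,0,0.4,0,0,-30,0,0.4,0,0,-35,0,0.4,0,0,-35,0,0.4,0,0,-8,0,0.4,0,0,0,0,0.4]}}

```text
t: 1.85
ee_pos: [442.9, 264.3, 123.7]
orientation: [0.112, 0.994, -0.0, -0.0]
contact_force: [0.3, 0.5, -0.0]
opening: 51.3
finger_force: 0.0
```

```bash
python3 - <<'E'
from h import *
d=read_camera('wrist'); cv2.imwrite('pics/wrist1.png',d['color']); W=cloud(d)
x,y,z=[W[...,i] for i in range(3)]
m=(z>130)&(z<165)&(x>455)&(x<550)&(y>170)&(y<330); q=W[m]
print(m.sum(),q.mean(0) if len(q) else '', cv2.minAreaRect(q[:,:2].astype(np.float32)) if len(q) else '')
s=sense(); print(s['t'],s['ee_pos'],s['orientation'],s['contact_force'],s['opening'])
E
```

```text
5868 [480.68882235 257.90473485 142.51548692] ((471.68646240234375, 257.5874328613281), (109.43058776855469, 45.35298538208008), 78.19927978515625)
1.9 [443.35824913 264.5538185  124.51038563] [1.11785382e-01 9.93732196e-01 3.87570796e-04 4.47980164e-04] [-0.62300522 -0.17187385  0.62571023] 50.87524634631794
```

View pics/wrist1.png

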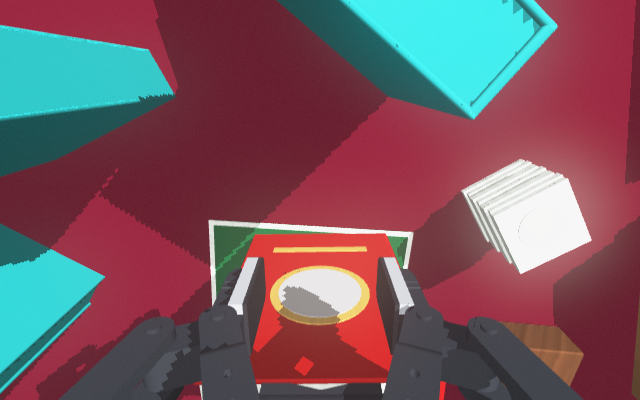

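The wrist view shows the red cover with its medallion at (320,293). The fingers are centred either side of it and parallel to it. I'll push slowly.

>>> {"name": "arm_command", "arguments": {"moves": [7.8,-1.8,0,0,0.4,7.8,-1.8,0,0,0.4,4,-0.9,0,0,0.4,4,-0.9,0,0,0.4,4,-0.9,0,0,0.4,4,-0.9,0,0,0.4,4,-0.9,0,0,0.4,4,-0.9,0,0,0.4]}}

```text
t: 2.9
ee_pos: [483.0, 255.0, 123.3]
orientation: [0.112, 0.994, -0.0, 0.0]
contact_force: [-0.5, 0.4, -1.0]
opening: 51.3
finger_force: 0.2
```

>>> {"name": "arm_command", "arguments": {"moves": [4,-0.9,0,0,0.4,4,-0.9,0,0,0.4]}}

```text
t: 3.15
ee_pos: [491.0, 253.2, 123.3]
orientation: [0.112, 0.994, -0.0, 0.0]
contact_force: [0.6, -0.2, -0.2]
opening: 51.1
finger_force: 0.1
```

```bash
python3 - <<'E'
from h import *
d=read_camera('side'); cv2.imwrite('pics/side2.png',cv2.resize(d['color'][120:260,170:370],(800,560),interpolation=cv2.INTER_CUBIC))
E
```

```text
(no output)
```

View pics/side2.png

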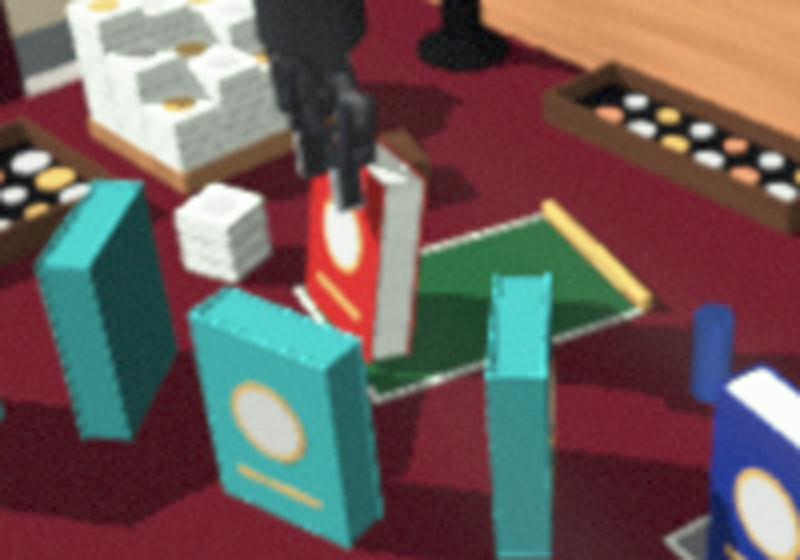

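The album (crop 365,250) is starting to lean, and its foot hasn't moved. I'll keep pushing.

>>> {"name": "arm_command", "arguments": {"moves": [4,-0.9,0,0,0.4,4,-0.9,0,0,0.4,4,-0.9,0,0,0.4,4,-0.9,0,0,0.4,4,-0.9,0,0,0.4,4,-0.9,0,0,0.4,0,0,0,0,0.4,0,0,0,0,0.4,0,0,0,0,0.4,0,0,0,0,0.4]}}

```text
t: 4.45
ee_pos: [514.7, 247.9, 123.3]
orientation: [0.112, 0.994, 0.0, 0.0]
contact_force: [0.4, -0.1, 0.7]
opening: 51.0
finger_force: 0.0
```

```bash
cat > m.py <<'E'
from h import *
import sys
for n in('scene','side','wrist'):
    d=read_camera(n); W=cloud(d); c=d['color']; cv2.imwrite(f'pics/{n}{sys.argv[1]}.png',c)
    x,y,z=[W[...,i] for i in range(3)]
    h=cv2.cvtColor(c,cv2.COLOR_BGR2HSV); H,S=h[...,0],h[...,1]
    m=((H<9)|(H>171))&(S>150)&(z>27)&(z<48)&(x>440)&(x<720)&(y>100)&(y<340)
    m=cv2.morphologyEx(m.astype(np.uint8),cv2.MORPH_OPEN,np.ones((2,2)))>0
    q=W[m]; 
    if len(q)<20: print(n,len(q)); continue
    q=q[:,:2]; t=np.radians(-16.8); R=np.array([[np.cos(t),np.sin(t)],[-np.sin(t),np.cos(t)]])
    p=(q-[593.6,209.5])@R.T
    r=cv2.minAreaRect(p.astype(np.float32)); print(n,len(q),'padframe',np.round(r[0],1),np.round(r[1],1),round(r[2],1),np.percentile(p,[1,99],axis=0).round(1).tolist(), 'median z',np.median(z[m]).round(1))
    b=(z>6)&(z<24)&(H>18)&(H<32)&(S>110); P=(W[...,:2]-[593.6,209.5])@R.T
    b&=(P[...,0]>80)&(P[...,0]<120)&(abs(P[...,1])<95)
    if b.sum(): 
        a=P[b]; print('  rail',b.sum(),np.percentile(a,[2,98],axis=0).round(1).tolist(), 'slope deg',np.degrees(np.polyfit(a[:,1],a[:,0],1)[0]).round(2))
print(sense()['ee_pos'],sense()['t'])
E
python3 m.py 3
```

```text
scene 784 padframe [-1.  31.3] [144.1 137.5] 7.9 [[nan, nan], [nan, nan]] median z nan
  rail 32 [[98.5, -79.2], [112.1, 81.1]] slope deg 0.42
side 660 padframe [ 10.8 -54.2] [170.8 256. ] 4.7 [[nan, nan], [nan, nan]] median z nan
  rail 119 [[99.3, -78.6], [108.4, 79.6]] slope deg -0.23
wrist 16491 padframe [ 9.9 33.8] [214.1  78.4] 22.2 [[nan, nan], [nan, nan]] median z nan
  rail 747 [[101.6, -33.0], [106.7, 87.1]] slope deg -0.49
[514.72684279 247.89775738 123.32556491] 4.6
```

View pics/scene3.png

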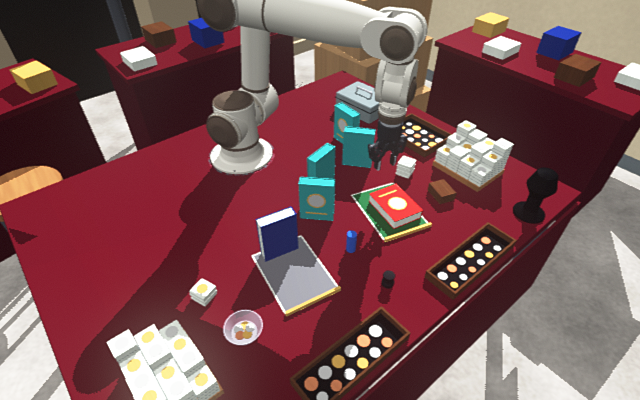

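The album now lies flat, medallion up, at (397,203). There is a gap to the rail at (408,232). I'll raise the arm, back away and measure again.

>>> {"name": "arm_command", "arguments": {"moves": [-20,4,0,0,0.4,-20,4,0,0,0.4,-20,4,0,0,0.4,-15,4,0,0,0.4,0,0,0,0,0.4]}}

```text
t: 5.22
ee_pos: [439.3, 264.2, 123.6]
orientation: [0.111, 0.994, 0.0, 0.0]
contact_force: [0.1, -0.2, -0.1]
opening: 51.3
finger_force: 0.0
```

```bash
sed -i 's/    q=W\[m\]; $/    m\&=~np.isnan(z); q=W[m]/' m.py; python3 m.py 4
```

```text
scene 775 padframe [-4.4 33.3] [146.8 138.3] 5.7 [[-74.6, -35.2], [69.6, 77.0]] median z 36.7
  rail 32 [[100.0, -80.1], [112.5, 82.2]] slope deg -0.42
side 651 padframe [  7.6 -55.1] [176.4 255.4] 2.3 [[-79.7, -180.1], [66.7, 69.8]] median z 37.5
  rail 117 [[99.2, -80.4], [108.2, 79.8]] slope deg -0.31
wrist 8265 padframe [-78.   19.8] [203.3 117.7] 5.0 [[-153.3, -33.1], [0.5, 73.4]] median z 36.7
[440.24602067 263.84761653 123.30307137] 5.375
```

View pics/wrist4.png

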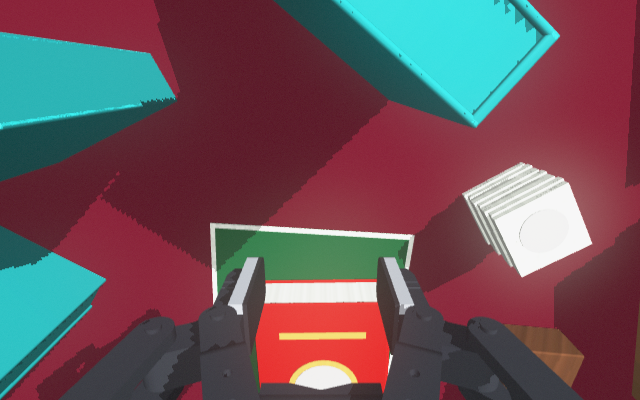

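The wrist view shows the album's page-edge base at row 292. The pad's side lines are at columns 213 and 410, so the album sits slightly to the right (+y) and turned by about 4 degrees. I'll come down behind its base, square to the pad.

>>> {"name": "arm_command", "arguments": {"moves": [16,-3.5,0,-2.1,0.4,16,-3.5,0,-2.1,0.4,15,-3,0,0,0.4,0,0,-30,0,0.4,0,0,-35,0,0.4,0,0,-30,0,0.4,0,0,-12,0,0.4,0,0,0,0,0.4]}}

```text
t: 6.38
ee_pos: [486.9, 253.6, 15.9]
orientation: [0.148, 0.989, -0.0, -0.0]
contact_force: [-0.5, -0.5, 0.1]
opening: 51.4
finger_force: 0.0
```

>>> {"name": "arm_command", "arguments": {"moves": [4.8,-1.45,0,0,0.4,4.8,-1.45,0,0,0.4,4.8,-1.45,0,0,0.4,2.9,-0.85,0,0,0.4,2.9,-0.85,0,0,0.4,2.9,-0.85,0,0,0.4,2.9,-0.85,0,0,0.4,2.9,-0.85,0,0,0.4,2.9,-0.85,0,0,0.4,2.9,-0.85,0,0,0.4,0,0,0,0,0.4]}}

```text
t: 7.75
ee_pos: [521.9, 243.4, 16.2]
orientation: [0.148, 0.989, -0.0, 0.0]
contact_force: [-0.7, 0.7, 0.9]
opening: 51.1
finger_force: 0.2
```

```bash
python3 m.py 5
```

```text
scene 826 padframe [ 1.7 30. ] [165.1 138.2] 1.3 [[-61.0, -36.2], [82.9, 74.3]] median z 36.7
  rail 54 [[95.6, -79.9], [113.2, 78.6]] slope deg -1.47
side 518 padframe [ -4.2 -49.8] [288.7 135.1] 59.0 [[-61.4, -39.1], [81.3, 66.5]] median z 37.4
  rail 78 [[99.3, -81.1], [108.8, 71.7]] slope deg 0.42
wrist 7536 padframe [-43.7  46.3] [125.9  82.8] 67.3 [[-87.1, -17.0], [-24.5, 69.6]] median z 36.6
[521.70601875 243.28673288  16.17578347] 7.9
```

View pics/wrist5.png

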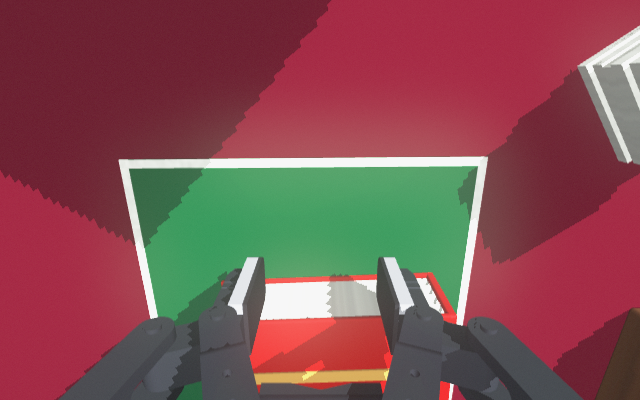

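The base at row 280 is touching the fingers. The album spans columns 220–455 (raised surface), between the lines at about 150 and 465. That puts it about 15 mm off centre, inside the lines. I'll keep pushing gently to the rail.

>>> {"name": "arm_command", "arguments": {"moves": [1.9,-0.6,0,0,0.4,1.9,-0.6,0,0,0.4,1.9,-0.6,0,0,0.4,1.9,-0.6,0,0,0.4,1,-0.3,0,0,0.4]}}

```text
t: 8.52
ee_pos: [530.2, 240.8, 16.2]
orientation: [0.148, 0.989, -0.0, -0.0]
contact_force: [-1.6, 0.2, -0.2]
opening: 51.5
finger_force: 0.8
```

>>> {"name": "arm_command", "arguments": {"moves": [1,-0.3,0,0,0.4,1,-0.3,0,0,0.4]}}

```text
t: 8.78
ee_pos: [532.1, 240.2, 16.2]
orientation: [0.148, 0.989, -0.0, -0.0]
contact_force: [-1.5, -0.0, -1.5]
opening: 51.5
finger_force: 0.7
```

>>> {"name": "arm_command", "arguments": {"moves": [1,-0.3,0,0,0.4,1,-0.3,0,0,0.4]}}

```text
t: 9.02
ee_pos: [534.2, 239.6, 16.3]
orientation: [0.148, 0.989, 0.0, 0.0]
contact_force: [-1.2, 0.2, -0.5]
opening: 51.0
finger_force: 0.7
```

>>> {"name": "arm_command", "arguments": {"moves": [1,-0.3,0,0,0.4,1,-0.3,0,0,0.4]}}

```text
t: 9.28
ee_pos: [536.1, 239.0, 16.3]
orientation: [0.148, 0.989, -0.0, 0.0]
contact_force: [-1.3, 0.8, -1.4]
opening: 51.5
finger_force: 0.7
```

>>> {"name": "arm_command", "arguments": {"moves": [1,-0.3,0,0,0.4,1,-0.3,0,0,0.4]}}

```text
t: 9.52
ee_pos: [538.1, 238.4, 16.3]
orientation: [0.148, 0.989, -0.0, -0.0]
contact_force: [-0.8, 0.2, -0.3]
opening: 51.1
finger_force: 0.8
```

>>> {"name": "arm_command", "arguments": {"moves": [1,-0.3,0,0,0.4,0.5,-0.15,0,0,0.4]}}

```text
t: 9.78
ee_pos: [539.6, 237.9, 16.3]
orientation: [0.148, 0.989, -0.0, -0.0]
contact_force: [-1.5, 0.5, -0.1]
opening: 51.3
finger_force: 1.0
```

```bash
python3 m.py 6; python3 - <<'E'
import cv2
c=cv2.imread('pics/scene6.png'); cv2.imwrite('pics/s6.png',cv2.resize(c[155:255,330:450],(720,600),interpolation=cv2.INTER_CUBIC))
E
```

```text
scene 840 padframe [28.5 26.9] [148.3 136.9] 0.2 [[-43.3, -40.4], [100.6, 68.6]] median z 36.8
  rail 89 [[102.5, -80.0], [112.0, 72.9]] slope deg 0.03
side 484 padframe [ -7.6 -39.2] [289.3 134.4] 40.3 [[-46.7, -42.0], [98.9, 61.2]] median z 37.5
  rail 34 [[100.7, -80.0], [107.2, -36.8]] slope deg -0.2
wrist 7747 padframe [-24.5  46.1] [126.3  84.1] 65.6 [[-68.7, -16.7], [-8.5, 68.9]] median z 36.6
[539.63682191 237.97096996  16.28313239] 9.925
```

View pics/s6.png

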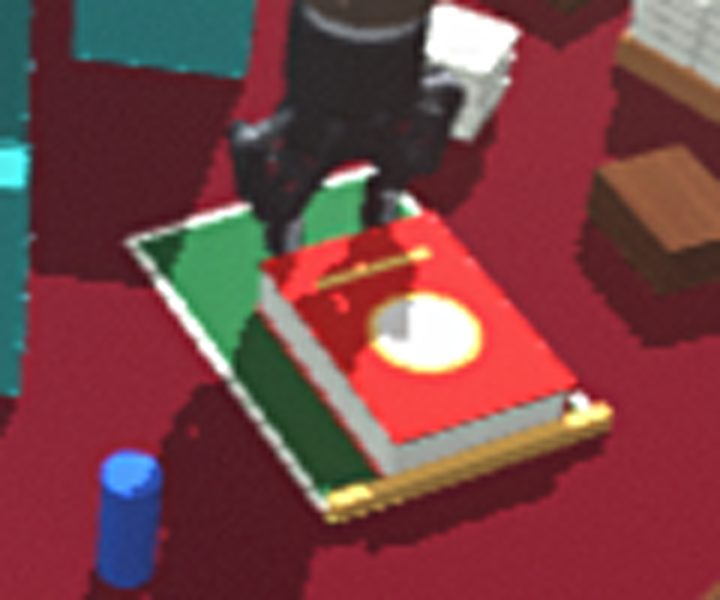

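The album is straight and nearly at the rail (crop 480,440), inside the lines. I'll push in small steps until the force rises.

>>> {"name": "arm_command", "arguments": {"moves": [0.8,-0.2,0,0,0.4,0.8,-0.2,0,0,0.4]}}

```text
t: 10.18
ee_pos: [539.7, 237.9, 16.3]
orientation: [0.148, 0.989, 0.0, -0.002]
contact_force: [-12.0, 2.8, 5.1]
opening: 51.5
finger_force: 6.3
```

>>> {"name": "arm_command", "arguments": {"moves": [0.8,-0.2,0,0,0.4,0.8,-0.2,0,0,0.4]}}

```text
t: 10.42
ee_pos: [539.8, 237.8, 16.3]
orientation: [0.148, 0.989, 0.0, -0.003]
contact_force: [-20.0, 4.7, 10.6]
opening: 51.1
finger_force: 10.6
```

The force has risen and the TCP has stopped, so the album is against the rail. I'll back off, raise the arm and check.

>>> {"name": "arm_command", "arguments": {"moves": [-2,0.6,0,0,0.4,-4,1.2,0,0,0.4,-8,2.4,0,0,0.4,-12,3.6,0,0,0.4,0,0,30,0,0.4,0,0,40,0,0.4,0,0,40,0,0.4,0,0,40,0,0.4,0,0,40,0,0.4,-10,20,20,0,0.4,0,0,0,0,0.4,0,0,0,0,0.4]}}

```text
t: 11.92
ee_pos: [506.4, 264.9, 225.4]
orientation: [0.148, 0.989, -0.0, -0.0]
contact_force: [-1.3, -0.2, 0.1]
opening: 51.5
finger_force: 0.0
```

```bash
python3 m.py 7
```

```text
scene 823 padframe [24.4 27.6] [137.8 158.4] 89.8 [[-43.7, -40.0], [100.5, 69.1]] median z 36.6
  rail 72 [[101.6, -79.7], [111.8, 77.3]] slope deg -0.16
side 621 padframe [ 15.1 -65.6] [272.7 156.8] 83.5 [[-63.2, -187.0], [98.0, 62.5]] median z 37.5
  rail 32 [[99.6, -79.4], [107.4, -38.5]] slope deg -0.25
wrist 9081 padframe [12.5 15.1] [121.5 243.4] 89.7 [[-45.3, -37.3], [131.5, 74.1]] median z 36.6
  rail 143 [[101.6, 53.6], [110.4, 89.1]] slope deg -1.38
[506.52681254 264.50319328 225.19599054] 12.075
```

View pics/wrist7.png

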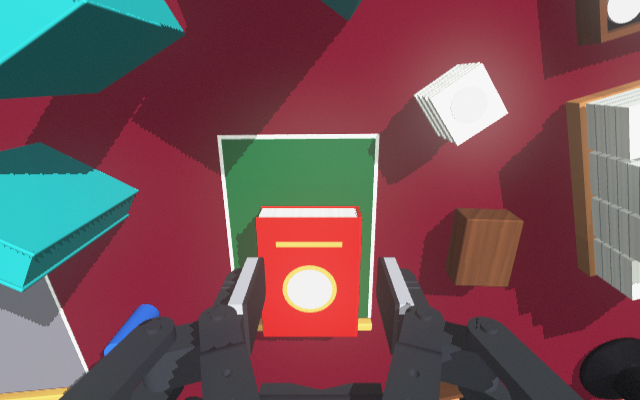

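The album lies straight (columns 257–361) between the white lines (about 228 and 373), medallion up and against the rail at row 325. Nothing else has moved.

```bash
python3 -c "
from station import close_job
print(close_job())"
```

```text
the job is handed in; nothing more can be done
None
```

The red album was tipped onto its felt with the medallion up and pushed straight against the brass rail between the white lines; the blue album was left standing, the other goods were not touched, and the job is handed in.

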